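# Load the bush pallet into its nest and set the clamp screw

### The job

Slide the loaded pallet along the desk into the slotted nest, nose first, until it is fully home against the end stop, with both bushes still on their pegs. Then turn the wing screw clockwise until it seats, back it off a quarter turn, and finish still gripping the wing, holding it steady there so that the lock nut can be tightened; leave the other things on the desk alone.

Things in the scene. Friction and masses are not known exactly. Their poses are not given: they have to be found in the camera images.
- nest: Fixed aluminium slide-in holder, 112 long, 82 wide, 40 mm high, no floor (the pallet slides on the desk). Origin: on the desk, where the pallet's middle is when home; +x the way in, z up. End stop at x = 65 mm. From x = 46 to 85 a block (underside 14, top 40 mm high) carries the wing screw. Lips 9 to 14 mm high overlap the pallet's edges from x = -12 to 46, 45 mm open between.
- nest_mouth (a point): Middle of the nest's mouth on the desk, at x = -27 mm in the nest's axes (same axes as the nest). The flared walls are about 62 mm apart here and narrow to a straight channel 55 mm wide from x = -12 mm, so the pallet has 1.5 mm play each side.
- pallet_grip (a point): Grip point on the upright fin of the loose steel pallet (plate 130 x 52 x 6 mm, 0.3 kg plus two bushes on pegs), 34 mm above the desk. +x points to the pallet's nose, which enters the nest first. It is 54 mm behind the pallet's middle, 119 behind the nose end; when home at x = -54 mm, y = 0 of the nest. The fin is 22 mm long in x, 10 thick in y, 6 to 48 mm high: pinch it from above.
- bush_a_seat (a point): Seat on the pallet for the bush nearer the fin: 12 mm behind the pallet's middle, 16 mm above the desk; the seated bush's centre is here. Peg: 17 mm across, 12 mm high, standing on the plate.
- bush_b_seat (a point): Seat on the pallet for the bush nearer the nose: 24 mm ahead of the pallet's middle, 16 mm above the desk; peg as for the other.
- bush_a_mid (a point): Centre of the loose bush (34 mm across, 20 mm high, 20 mm bore) on the peg nearer the fin.
- bush_b_mid (a point): Centre of the loose bush of the same size on the peg nearer the nose.
- wing_screw: The wing screw in the block of the nest: the threaded part and the wing it carries. Its origin is on the screw's axis at desk level, 54 mm ahead of the nest's origin along the nest's +x; the axis is vertical. It rises 4 mm for each turn it is backed off.
- screw_grip (a point): Grip point on the wing, on the screw's vertical axis, 72 mm above the desk when seated. The wing is an upright dark steel blade 44 mm long, 10 thick, from 56 to 84 mm above the desk, on a hub 19 mm across above the lock nut (top 49 mm). x runs along the blade and turns with it, z up: pinch it across its thickness from above. At joint value 0 the blade lies along the nest's x axis.
- screw_turn (a joint): Turn of the wing screw in rad: 0 = seated (hard stop), grows as it is backed off (counter-clockwise seen from above), to 2.8 at most; clockwise tightens. A quarter turn back from the seat is 1.571. Friction of about 0.06 N m holds it where it is left, so it may be let go and gripped afresh. Starts 0.7 to 1.5 open.
- ring: Bystander: small steel ring 30 mm across, 12 high, on the desk to the left; leave it.
- drift: Bystander: brass rod 135 mm long, 15 thick, lying to the right of the nest; leave it.
- hex_key: Bystander: bent hex key 28 x 78 mm, lying on the desk to the left; leave it.
- plug_gauge: Bystander: plug gauge 118 mm long, 33 thick, lying beyond the nest; leave it.

How it is judged:
On the way, in this order (a step that is already met when the one before it is completed fails the run):
1. the pallet is fully home in the nest against the end stop, both bushes on their pegs (x of pallet_grip in the frame of nest between -0.058 and -0.05 m and y of pallet_grip in the frame of nest between -0.005 and 0.005 m and height (world z) of pallet_grip below 0.042 m and angle between the x axis of pallet_grip and the x axis of nest, either way round below 0.07 rad and angle between pallet_grip's own z axis and vertical below 0.1 rad and distance between bush_a_mid and bush_a_seat below 0.006 m and distance between bush_b_mid and bush_b_seat below 0.006 m), for 0.2 s.
2. the wing screw is turned clockwise until it seats, the pallet still home (value of joint screw_turn below 0.06 rad and x of pallet_grip in the frame of nest between -0.058 and -0.05 m and y of pallet_grip in the frame of nest between -0.005 and 0.005 m and height (world z) of pallet_grip below 0.042 m and angle between the x axis of pallet_grip and the x axis of nest, either way round below 0.07 rad and angle between pallet_grip's own z axis and vertical below 0.1 rad), for 0.2 s.
At the end, for the whole second after the job is handed in: The screw, once seated, stands 1.571 rad (within 0.25) back from its seat, still, gripped by the fingers (over 2 N); the pallet is flat and home within 4 mm along the nest, 5 mm across and 0.07 rad; each bush is within 6 mm of its seat (all of step 1 and value of joint screw_turn between 1.321 and 1.821 rad and velocity of joint screw_turn between -0.1 and 0.1 rad/s and contact force between the fingers and wing_screw above 2 N); the arm keeps its last pose, push and grip.
It fails at once if a bush comes off its peg (distance between bush_a_mid and bush_a_seat above 0.012 m or distance between bush_b_mid and bush_b_seat above 0.012 m).
It fails at once if a bystander is moved by more than 15 mm (distance of any of ring, drift, hex_key, plug_gauge from where it was at the start of the episode above 0.015 m).
It also fails if it takes over 64 s, if anything falls off the work surface, if the arm or the gripper's body presses on something with over 40 N, if the wrist force passes 120 N, or if a joint passes its speed limit or range.

### The arm

A 6-joint arm with a two-finger parallel gripper is mounted at the origin on a cart in front of the work surface, level with it; the furniture and walls round the work are solid. World frame = base frame: x ahead of the robot, y to its left, z up, the work surface at z = 0. Lengths are in m, angles in rad, forces in N, time in s.
With the tool pointing down it reaches from about 0.4 to 0.825 m from the base axis. Payload 7 kg.
Tool frame: the origin (TCP) lies between the finger pads; the fingertips stand 22 mm ahead of it and the grasp point (between the pads) lies 3 mm ahead of it; z points along the fingers, y is the direction in which the jaws open and shut (so a half turn about z gives the same grasp; the last joint's range is limited). The gripper opens to 88 mm and grips with 3 to 60 N. Pads are 19 mm wide; open, the fingers measure 130 mm over their backs; the gripper's body (78 mm by 193 mm) begins 47 mm behind the grasp point.
Start: joints at [1.391, 0.359, 0.012, 0, -1.224, -0.288], TCP at [0.304, 0.602, 0.249] pointing down, gripper open.
Joint ranges: [-3.07, 3.07], [-1.43, 2.12], [-1.02, 1.25], [-3.03, 1.67], [-3.05, -0], [-3.03, 3.03]. Speed limits (rad/s): [2.39, 2.39, 3.01, 3.14, 3.14, 3.14].

### API

Orientations are given as [roll, pitch, yaw] about the fixed x, y, z axes, in that order (R = Rz(yaw) Ry(pitch) Rx(roll)).
In Python, from station import * gives the robot as it stands. The module is installed in compiled form; this text tells all that it offers.
- The arm moves only by the tool move_arm, never from a script. Its argument "rows" is a list of rows, each an object with "delta_rot": the turn, a rotation vector about the world's x, y, z in degrees, a list of three; "delta_pos": the shift along the world's x, y, z in cm, a list of three; "hand": the finger opening in cm, from 0 to 8.76. A call has exactly 10 rows; each row shifts and turns the commanded pose from where the row before left it; what a row does not reach is not made up. A row lasts 1/10 s, in which the tool goes at most 50 mm and 8.59 degrees, less where a joint would pass 70% of its speed; a pose out of reach is approached as far as the arm can. A call is refused whole if a number of a shift passes 5 or a number of a turn 8.59, either way. A call with a gripper value outside its range is refused whole. The fingers move at their own pace and stop on an object; "force" is the grip in N (left out, the last holds). Time passes only in rows, so rows that do not move let the fingers close, or fill a call up. It gives the time, the measured TCP pose, the force and the opening at its end, in the units of the state.
- get_state(): the state, without advancing time (a new reading comes with each control period).
- grab_frame(name): name is "scene" or "top"; returns the picture (420x560x3 uint8, blue, green, red); there is no depth.
- camera_info(name): a dict with "camera_matrix" (3x3 intrinsics, pixels), "world_from_camera" (4x4, takes a point from camera to world coordinates). Camera axes: x right, y down, z forward; pixel columns grow to the right and rows downward; lengths in m; the calibration is good to about 2 mm. A picture is of the moment at which its call begins. camera_info takes no time and is no camera call.
- job_done(): hands the job in, once; it reports no verdict.
The state is a dict: "t": time; "q": joint angles; "qd": joint speeds; "joint_efforts": joint torques, N m; "eef_pos": TCP position; "ee_rot": TCP orientation; "force": force on the tool from outside, world axes, zero at the start; "moment": the same for the moment, N m; "width": finger opening in m.
Only numpy, scipy, OpenCV 4.12 (cv2) and the standard library are available. Lean on these libraries where they do the work, as an engineer would, in place of code of your own. Each camera call takes 0.05 s, during which the arm holds its last target.

## Working session

There is one attempt and no reset: what is moved stays moved. The work goes in short steps, Python scripts to look and compute and a tool call to move; the robot and the scene stay as the last step left them, time stands still between calls to the robot, and variables do not carry over. Pictures are saved under pics/ and viewed, and the job is handed in when it is done.

Besides the shell and the picture viewer there is one more tool, called after "Request:" by a JSON object that holds its "fn" and its "kwargs". move_arm: Moves the arm, as the interface text tells. Its arguments: {"type":"object","properties":{"rows":{"type":"array"},"force":{"type":"number"}},"required":["rows"]}

```bash
mkdir -p pics
cat > h.py <<'E'
from station import *
import numpy as np, cv2
def snap(n,f,crop=None,s=1):
    im=grab_frame(n); cv2.imwrite('pics/raw_%s.png'%f,im); 
    return im
def px2w(n,u,v,z):
    c=camera_info(n);K=np.array(c['camera_matrix']);T=np.array(c['world_from_camera'])
    d=T[:3,:3]@np.linalg.solve(K,[u,v,1.]);o=T[:3,3]
    return o+d*(z-o[2])/d[2]
def w2px(n,p):
    c=camera_info(n);K=np.array(c['camera_matrix']);T=np.array(c['world_from_camera'])
    q=T[:3,:3].T@(np.array(p)-T[:3,3]); q=K@q; return q[:2]/q[2]
E
python3 - <<'E'
from h import *
snap('top','t0');snap('scene','s0');print(get_state())
for n in('top','scene'):print(camera_info(n))
E
```

```text
{'t': 0.1, 'q': array([ 1.39111318e+00,  3.59324008e-01,  1.11406905e-02, -3.33962145e-04,
       -1.22410044e+00, -2.88103680e-01]), 'qd': array([-0.00112868, -0.00302856,  0.00285171,  0.00045325, -0.00112027,
       -0.00078691]), 'joint_efforts': array([-1.36026883e-03, -5.84165347e+01,  2.93748826e+01,  7.01532885e+00,
        1.01840752e-02, -5.22962887e-05]), 'eef_pos': array([0.30419269, 0.60210639, 0.24770185]), 'ee_rot': array([ 3.14007732e+00, -1.21651201e-04, -4.67900442e-01]), 'force': array([-0.26133369, -0.29472607,  0.57939907]), 'moment': array([-0.03759902,  0.03006609, -0.03967724]), 'width': 0.08769049545167037}
{'camera_matrix': array([[418.9867025 ,   0.        , 279.78379823],
       [  0.        , 418.9867025 , 204.7222409 ],
       [  0.        ,   0.        ,   1.        ]]), 'world_from_camera': array([[-2.35842523e-02, -9.94027088e-01,  1.06554826e-01,
         4.06952761e-01],
       [-9.99721842e-01,  2.34339224e-02, -2.66284002e-03,
        -8.91025232e-02],
       [ 1.49937586e-04, -1.06587988e-01, -9.94303263e-01,
         1.31745235e+00],
       [ 0.00000000e+00,  0.00000000e+00,  0.00000000e+00,
         1.00000000e+00]])}
{'camera_matrix': array([[389.29753166,   0.        , 280.00587435],
       [  0.        , 389.29753166, 214.1430858 ],
       [  0.        ,   0.        ,   1.        ]]), 'world_from_camera': array([[ 0.66393139, -0.3786476 ,  0.64484192, -0.23835489],
       [-0.74772867, -0.34750897,  0.56580859, -0.77604463],
       [ 0.00984629, -0.85782487, -0.51384778,  0.68500541],
       [ 0.        ,  0.        ,  0.        ,  1.        ]])}
```

View pics/raw_t0.png

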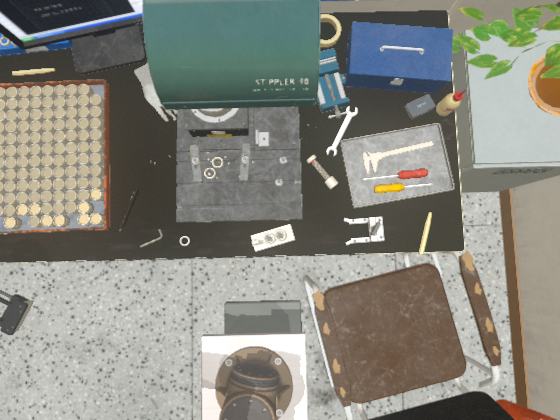

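View pics/raw_s0.png

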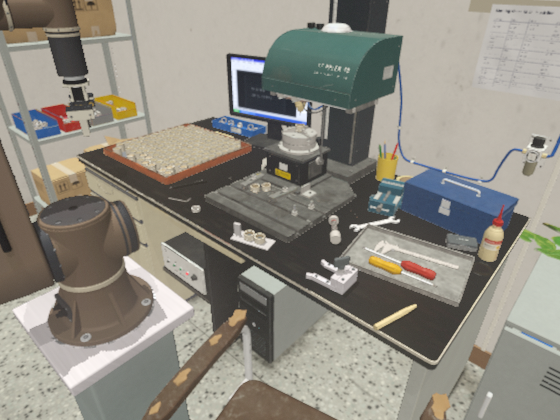

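Run:
```python
import cv2
a=cv2.imread('pics/raw_t0.png');b=cv2.imread('pics/raw_s0.png')
cv2.imwrite('pics/t0n.png',cv2.resize(a[205:255,325:405],None,fx=10,fy=10,interpolation=cv2.INTER_CUBIC))
cv2.imwrite('pics/t0p.png',cv2.resize(a[215:260,235:315],None,fx=10,fy=10,interpolation=cv2.INTER_CUBIC))
cv2.imwrite('pics/s0p.png',cv2.resize(b[210:300,220:370],None,fx=5,fy=5,interpolation=cv2.INTER_CUBIC))
```

```text
(no output)
```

View pics/t0n.png

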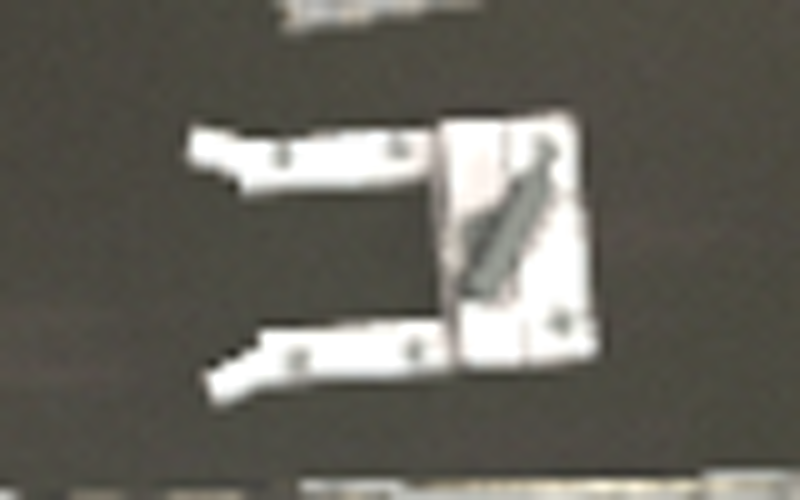

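View pics/t0p.png

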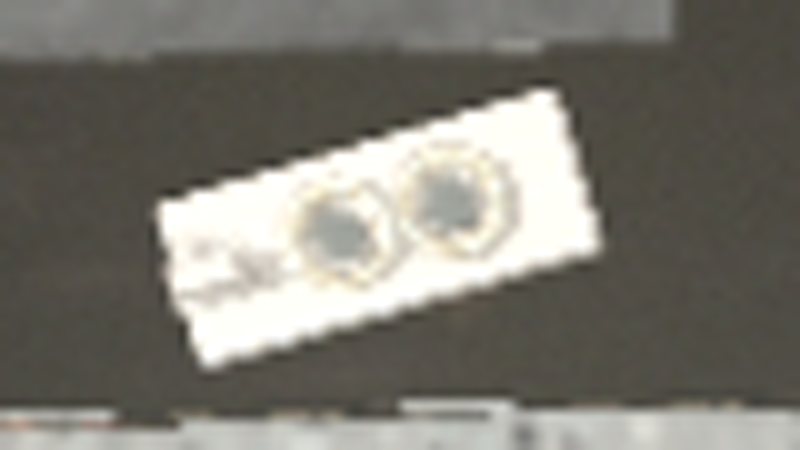

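View pics/s0p.png

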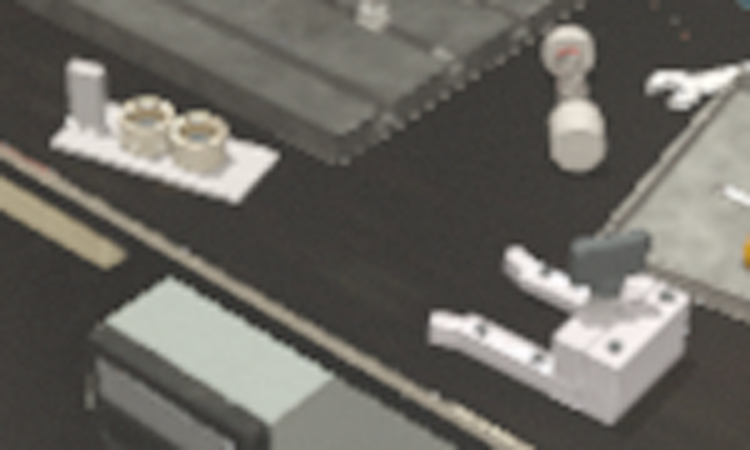

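```bash
cat > fit.py <<'E'
from h import *
from scipy.optimize import least_squares
def c2p(c,off,s): return (np.array(c)+.5)/s-.5+np.array(off)
def fit(obs,x0):
    def P(p,l): 
        c,s=np.cos(p[2]),np.sin(p[2]); return [p[0]+c*l[0]-s*l[1],p[1]+s*l[0]+c*l[1],l[2]]
    f=lambda p: np.concatenate([w2px(n,P(p,np.array(l)/1000))-uv for n,l,uv in obs])
    r=least_squares(f,x0,loss='soft_l1'); 
    print(np.round(r.x,4),np.round(np.degrees(r.x[2]),2)); print(np.round(r.fun.reshape(-1,2),1).tolist()); return r.x
E
python3 - <<'E'
from fit import *
T=lambda c:c2p(c,(325,205),10)
n=[((-12,22.5,14),(240,193)),((-12,-22.5,14),(262,330)),((46,22.5,14),(432,183)),((46,-22.5,14),(447,318)),
((85,37.5,40),(572,112)),((85,-37.5,40),(598,357)),((46,37.5,40),(437,121)),((46,-37.5,40),(457,368))]
N=fit([('top',l,T(c)) for l,c in n],[.45,-.3,-1.5])
S=lambda c:c2p(c,(220,210),5)
ns=[((46,-37.5,40),(555,345)),((85,-37.5,40),(612,385)) ,((85,37.5,40),(690,292))]
fit([('scene',l,S(c)) for l,c in ns],N)
P=lambda c:c2p(c,(235,215),10)
p=[((-65,26,6),(157,200)),((65,26,6),(552,88)),((65,-26,6),(603,248)),((-65,-26,6),(208,368))]
PP=fit([('top',l,P(c)) for l,c in p],[.45,0,-1.3])
for l in [(-12,0,26),(24,0,26)]:pass
ps=[((-65,26,6),(88,103)),((65,26,6),(278,155)),((65,-26,6),(238,202)),((-65,-26,6),(50,145))]
fit([('scene',l,S(c)) for l,c in ps[1:]],PP)
fit([('scene',l,S(c)) for l,c in ps[1:]]+[('top',l,P(c)) for l,c in p],PP)
def loc(p,x,y=0): c,s=np.cos(p[2]),np.sin(p[2]); return p[0]+c*x-s*y,p[1]+s*x+c*y
a=px2w('top',*T((555,145)),.084);b=px2w('top',*T((470,295)),.084)
print(a,b,np.linalg.norm(a-b),'mid',(a+b)/2,'ang',np.degrees(np.arctan2(*(a-b)[1::-1])),'screw',loc(N,.054))
print('grip',loc(PP,-.054),'home',loc(N,-.054),'mouth',loc(N,-.027))
E
```

```text
[ 0.4606 -0.3197 -1.5172] -86.93
[[0.4, -0.2], [-0.4, 0.5], [-0.3, -0.7], [-0.3, 0.3], [-0.3, 0.0], [-0.3, 0.0], [0.5, 0.1], [1.0, -0.1]]
[ 0.4525 -0.3207 -1.4928] -85.53
[[-0.9, 0.0], [1.3, -1.6], [-0.2, 1.8]]
[ 0.4463 -0.0677 -1.3065] -74.86
[[0.0, 0.5], [0.4, -0.1], [0.1, -0.1], [-0.5, -0.2]]
[ 0.4429 -0.0668 -1.2952] -74.21
[[-0.1, 0.2], [0.1, -0.2], [0.0, -0.0]]
[ 0.4451 -0.0671 -1.3067] -74.87
[[0.5, 0.1], [0.4, -0.4], [0.6, -0.4], [-0.2, 0.9], [0.2, 0.3], [-0.1, 0.2], [-0.7, 0.1]]
[ 0.48966684 -0.38711168  0.084     ] [ 0.44612185 -0.35996964  0.084     ] 0.051311372086955194 mid [ 0.46789434 -0.37354066  0.084     ] ang -31.93570546187537 screw (np.float64(0.4634902281398156), np.float64(-0.3736217566761444))
grip (np.float64(0.4321696972294828), np.float64(-0.015578403592732853)) home (np.float64(0.45770327583484954), np.float64(-0.2657769089409835)) mouth (np.float64(0.45915001391109106), np.float64(-0.2927381208747737))
```

Request:
{"fn": "move_arm", "kwargs": {"rows": [{"delta_pos":[0.4,-2,0],"delta_rot":[0,0,-4],"hand":8.76},{"delta_pos":[0.6,-3,-0.3],"delta_rot":[0,0,-5],"hand":8.76},{"delta_pos":[0.6,-3,-0.3],"delta_rot":[0,0,-5],"hand":8.76},{"delta_pos":[0.6,-3,-0.3],"delta_rot":[0,0,-5],"hand":8.76},{"delta_pos":[0.6,-3,-0.3],"delta_rot":[0,0,-5],"hand":8.76},{"delta_pos":[0.6,-3,-0.3],"delta_rot":[0,0,-5],"hand":8},{"delta_pos":[0.6,-3,-0.3],"delta_rot":[0,0,-5],"hand":7},{"delta_pos":[0.6,-3,-0.3],"delta_rot":[0,0,-5],"hand":6},{"delta_pos":[0.6,-3,-0.3],"delta_rot":[0,0,-5],"hand":5},{"delta_pos":[0.6,-3,-0.3],"delta_rot":[0,0,-4],"hand":4}], "force": 30}}

```text
t: 1.1
eef_pos: [0.3623, 0.311, 0.2212]
ee_rot: [3.141, -0.0, -1.309]
force: [0.7, -0.0, -0.1]
width: 0.0537
```

Request:
{"fn": "move_arm", "kwargs": {"rows": [{"delta_pos":[0.7,-3.3,-0.7],"delta_rot":[0,0,0],"hand":4},{"delta_pos":[0.7,-3.3,-0.7],"delta_rot":[0,0,0],"hand":4},{"delta_pos":[0.7,-3.3,-0.7],"delta_rot":[0,0,0],"hand":4},{"delta_pos":[0.7,-3.3,-0.7],"delta_rot":[0,0,0],"hand":4},{"delta_pos":[0.7,-3.3,-0.7],"delta_rot":[0,0,0],"hand":4},{"delta_pos":[0.7,-3.3,-0.7],"delta_rot":[0,0,0],"hand":4},{"delta_pos":[0.7,-3.3,-0.7],"delta_rot":[0,0,0],"hand":4},{"delta_pos":[0.7,-3.3,-0.7],"delta_rot":[0,0,0],"hand":4},{"delta_pos":[0.7,-3.3,-0.7],"delta_rot":[0,0,0],"hand":4},{"delta_pos":[0.5,-2.2,-0.5],"delta_rot":[0,0,0],"hand":4}]}}

```text
t: 2.1
eef_pos: [0.43, -0.0084, 0.153]
ee_rot: [3.141, 0.0, -1.307]
force: [0.7, 0.1, 0.6]
width: 0.04
```

Run:
```python
from h import *
b=snap('scene','s1');a=snap('top','t1');print(get_state()['eef_pos'])
cv2.imwrite('pics/s1c.png',cv2.resize(b[170:290,180:330],None,fx=5,fy=5,interpolation=cv2.INTER_CUBIC))
cv2.imwrite('pics/t1c.png',cv2.resize(a[200:280,220:320],None,fx=7,fy=7,interpolation=cv2.INTER_CUBIC))
```

```text
[ 0.42977345 -0.00875694  0.15257199]
```

View pics/s1c.png

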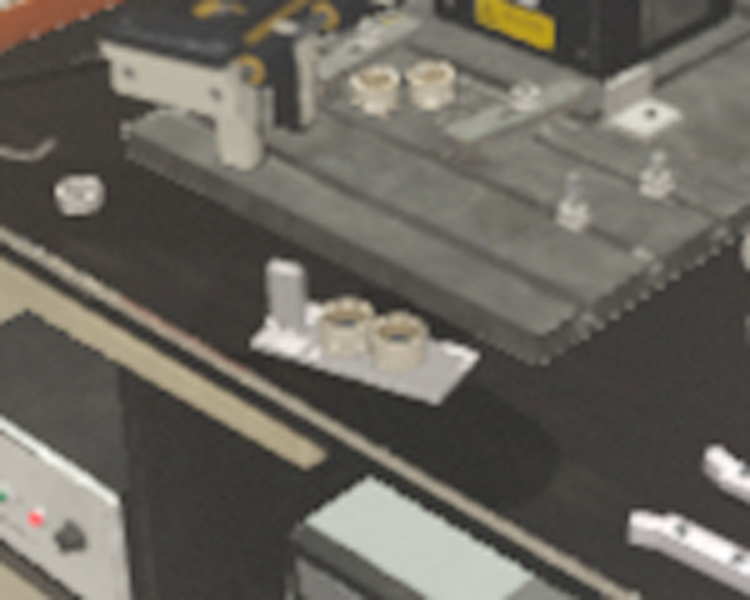

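View pics/t1c.png

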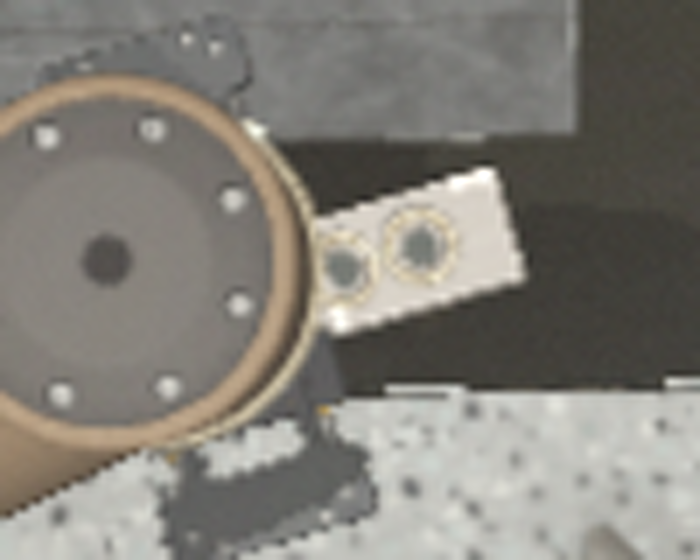

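Run:
```python
from fit import *
print(px2w('scene',*c2p((286,266),(180,170),5),.048))
print(px2w('top',*c2p((225,262),(235,215),10),.048))
print(get_state()['eef_pos'])
for p in [(.4324,-.0152,.048)]: print(w2px('top',p),w2px('scene',p))
```

```text
[ 0.43290902 -0.01134289  0.048     ]
[ 0.43523969 -0.02130056  0.048     ]
[ 0.42977345 -0.00875694  0.15257199]
[255.04600037 241.74156618] [237.54156683 223.31965872]
```

Request:
{"fn": "move_arm", "kwargs": {"rows": [{"delta_pos":[0.15,-0.35,-1],"delta_rot":[0,0,0],"hand":4},{"delta_pos":[0.15,-0.35,-1.5],"delta_rot":[0,0,0],"hand":4},{"delta_pos":[0,0,-1.5],"delta_rot":[0,0,0],"hand":4},{"delta_pos":[0,0,-1.5],"delta_rot":[0,0,0],"hand":4},{"delta_pos":[0,0,-1.5],"delta_rot":[0,0,0],"hand":4},{"delta_pos":[0,0,-1.5],"delta_rot":[0,0,0],"hand":4},{"delta_pos":[0,0,-1.2],"delta_rot":[0,0,0],"hand":4},{"delta_pos":[0,0,-1],"delta_rot":[0,0,0],"hand":4},{"delta_pos":[0,0,-0.7],"delta_rot":[0,0,0],"hand":4},{"delta_pos":[0,0,0],"delta_rot":[0,0,0],"hand":4}]}}

```text
t: 3.2
eef_pos: [0.4328, -0.0135, 0.0387]
ee_rot: [3.14, -0.0, -1.305]
force: [-0.5, -0.8, 0.0]
width: 0.0399
```

Run:
```python
from h import *
b=snap('scene','s2');s=get_state();print(s['eef_pos'],s['force'],s['ee_rot'])
cv2.imwrite('pics/s2c.png',cv2.resize(b[170:290,180:330],None,fx=5,fy=5,interpolation=cv2.INTER_CUBIC))
```

```text
[ 0.43321432 -0.0134395   0.03927171] [0.32919249 0.26737773 0.30277544] [ 3.14076297e+00 -1.61747944e-04 -1.30514345e+00]
```

View pics/s2c.png

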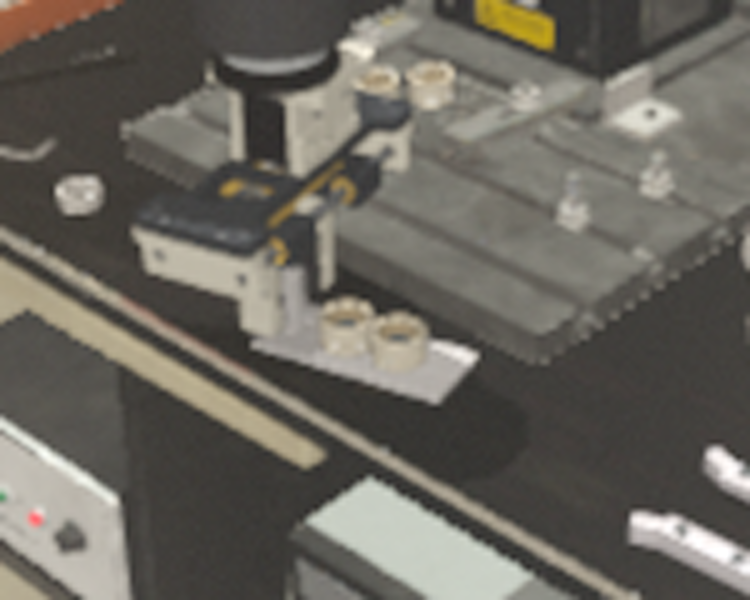

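Request:
{"fn": "move_arm", "kwargs": {"rows": [{"delta_pos":[0,0,0],"delta_rot":[0,0,0],"hand":3.4},{"delta_pos":[0,0,0],"delta_rot":[0,0,0],"hand":2.8},{"delta_pos":[0,0,0],"delta_rot":[0,0,0],"hand":2.3},{"delta_pos":[0,0,0],"delta_rot":[0,0,0],"hand":1.9},{"delta_pos":[0,0,0],"delta_rot":[0,0,0],"hand":1.6},{"delta_pos":[0,0,0],"delta_rot":[0,0,0],"hand":1.3},{"delta_pos":[0,0,0],"delta_rot":[0,0,0],"hand":1.1},{"delta_pos":[0,0,0],"delta_rot":[0,0,0],"hand":0.9},{"delta_pos":[0,0,0],"delta_rot":[0,0,0],"hand":0.6},{"delta_pos":[0,0,0],"delta_rot":[0,0,0],"hand":0.5}], "force": 20}}

```text
t: 4.25
eef_pos: [0.4326, -0.0139, 0.0394]
ee_rot: [3.14, -0.0, -1.306]
force: [-4.8, -0.5, 3.4]
width: 0.01
```

Run:
```python
from h import *
b=snap('scene','s3');a=snap('top','t3');s=get_state();print(s['eef_pos'],s['force'],s['ee_rot'],s['width'])
cv2.imwrite('pics/s3c.png',cv2.resize(b[170:290,180:330],None,fx=5,fy=5,interpolation=cv2.INTER_CUBIC))
cv2.imwrite('pics/t3c.png',cv2.resize(a[215:260,235:315],None,fx=10,fy=10,interpolation=cv2.INTER_CUBIC))
```

```text
[ 0.43265092 -0.01386595  0.03940306] [-4.28816928 -0.45118574  3.06081537] [ 3.14022890e+00 -8.96717496e-05 -1.30587238e+00] 0.010085774409118902
```

View pics/s3c.png

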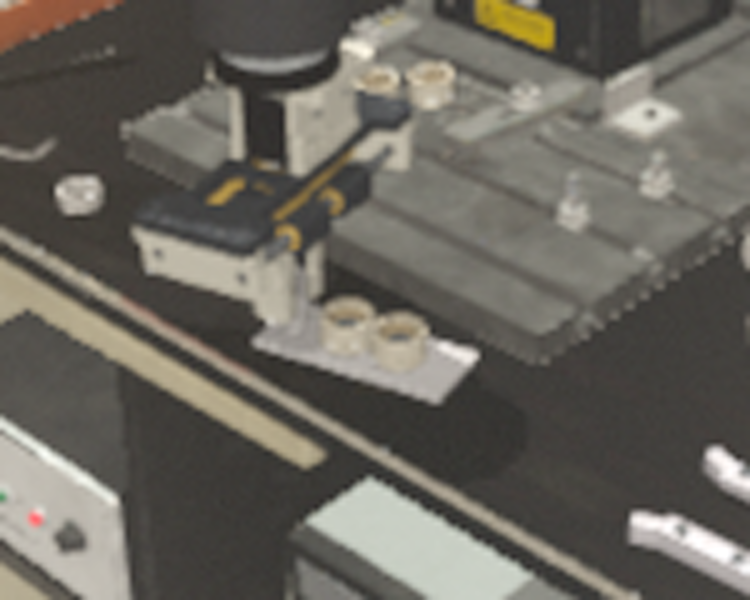

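View pics/t3c.png

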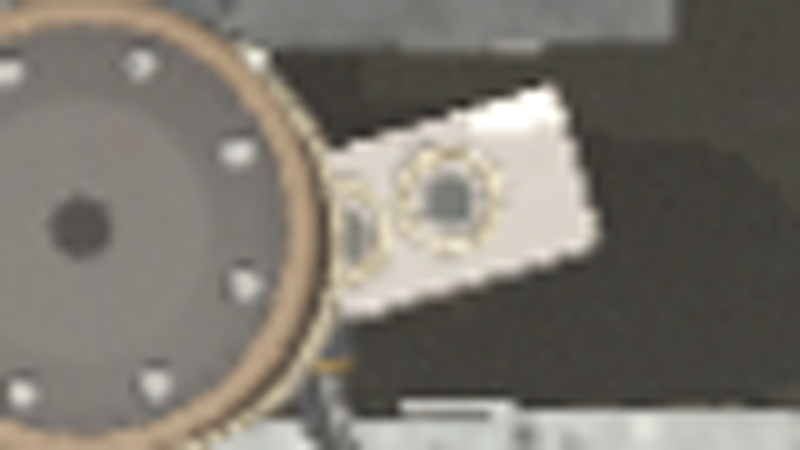

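Request:
{"fn": "move_arm", "kwargs": {"rows": [{"delta_pos":[0.1,-0.6,0],"delta_rot":[0,0,-0.6],"hand":0.5},{"delta_pos":[0.2,-1.2,0],"delta_rot":[0,0,-1.3],"hand":0.5},{"delta_pos":[0.2,-1.6,0],"delta_rot":[0,0,-1.3],"hand":0.5},{"delta_pos":[0.2,-1.6,0],"delta_rot":[0,0,-1.3],"hand":0.5},{"delta_pos":[0.2,-1.6,0],"delta_rot":[0,0,-1.3],"hand":0.5},{"delta_pos":[0.2,-1.6,0],"delta_rot":[0,0,-1.3],"hand":0.5},{"delta_pos":[0.2,-1.6,0],"delta_rot":[0,0,-1.3],"hand":0.5},{"delta_pos":[0.2,-1.6,0],"delta_rot":[0,0,-1.3],"hand":0.5},{"delta_pos":[0.2,-1.2,0],"delta_rot":[0,0,-1.3],"hand":0.5},{"delta_pos":[0.1,-0.7,0],"delta_rot":[0,0,-1.1],"hand":0.5}]}}

```text
t: 5.35
eef_pos: [0.4521, -0.1474, 0.0395]
ee_rot: [-3.141, -0.0, -1.519]
force: [0.1, -0.0, -2.8]
width: 0.01
```

Run:
```python
from h import *
b=snap('scene','s4');a=snap('top','t4');s=get_state();print(s['eef_pos'],s['force'],s['moment'],s['ee_rot'],s['width'])
cv2.imwrite('pics/s4c.png',cv2.resize(b[210:310,250:380],None,fx=6,fy=6,interpolation=cv2.INTER_CUBIC))
cv2.imwrite('pics/t4c.png',cv2.resize(a[205:255,310:390],None,fx=10,fy=10,interpolation=cv2.INTER_CUBIC))
```

```text
[ 0.45164865 -0.14724383  0.03942583] [-0.08153182 -1.19240346 -2.97234607] [-0.14625595 -0.11288291 -0.00102283] [-3.14142390e+00 -1.43474830e-04 -1.51846712e+00] 0.010164966142508189
```

View pics/s4c.png

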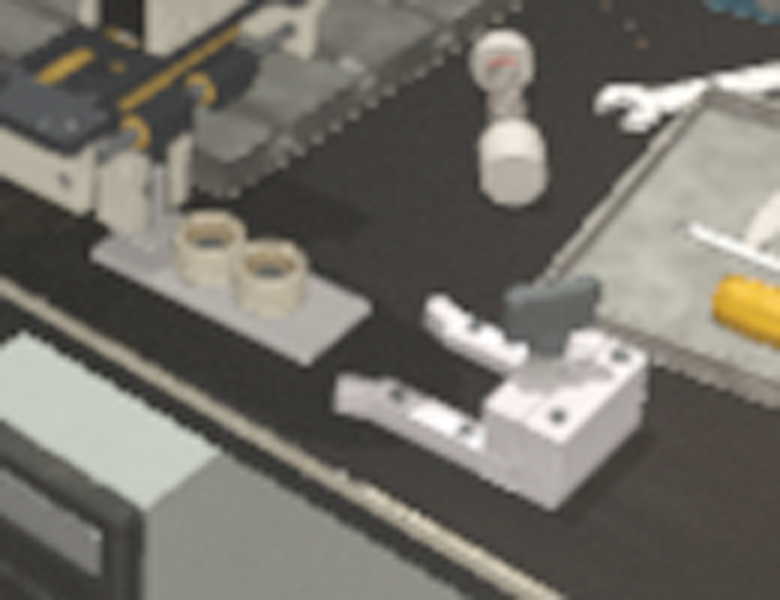

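View pics/t4c.png

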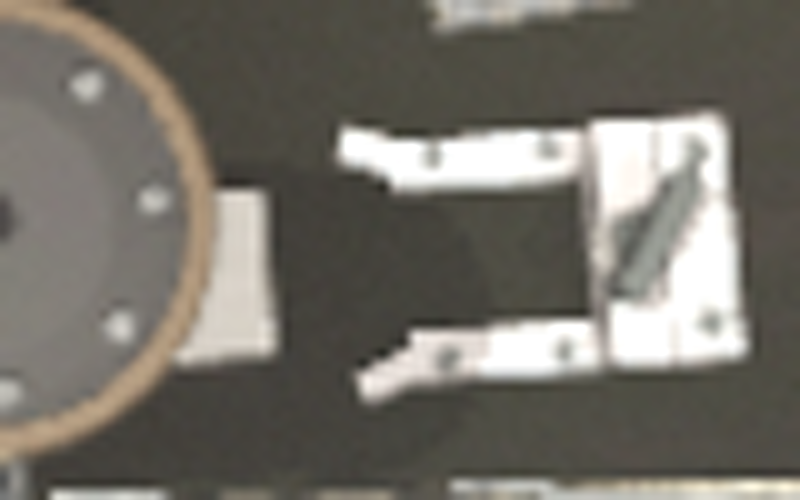

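Request:
{"fn": "move_arm", "kwargs": {"rows": [{"delta_pos":[0.1,0,-0.1],"delta_rot":[0,0,0],"hand":0.5},{"delta_pos":[0.03,-0.5,0],"delta_rot":[0,0,0],"hand":0.5},{"delta_pos":[0.03,-0.5,0],"delta_rot":[0,0,0],"hand":0.5},{"delta_pos":[0.03,-0.5,0],"delta_rot":[0,0,0],"hand":0.5},{"delta_pos":[0.03,-0.5,0],"delta_rot":[0,0,0],"hand":0.5},{"delta_pos":[0.03,-0.5,0],"delta_rot":[0,0,0],"hand":0.5},{"delta_pos":[0.03,-0.5,0],"delta_rot":[0,0,0],"hand":0.5},{"delta_pos":[0.03,-0.5,0],"delta_rot":[0,0,0],"hand":0.5},{"delta_pos":[0.03,-0.5,0],"delta_rot":[0,0,0],"hand":0.5},{"delta_pos":[0,0,0],"delta_rot":[0,0,0],"hand":0.5}]}}

```text
t: 6.45
eef_pos: [0.456, -0.1862, 0.0394]
ee_rot: [-3.139, -0.0, -1.515]
force: [0.5, -0.5, 5.0]
width: 0.0098
```

Run:
```python
from h import *
b=snap('scene','s5');a=snap('top','t5');s=get_state();print(s['eef_pos'],s['force'],s['moment'],s['ee_rot'],s['width'])
cv2.imwrite('pics/s5c.png',cv2.resize(b[210:310,250:380],None,fx=6,fy=6,interpolation=cv2.INTER_CUBIC))
cv2.imwrite('pics/t5c.png',cv2.resize(a[205:255,310:390],None,fx=10,fy=10,interpolation=cv2.INTER_CUBIC))
```

```text
[ 0.45595833 -0.18620049  0.03937832] [ 0.36554586 -0.5360333   6.23429444] [ 0.12984772 -0.01125441 -0.05561388] [-3.13944201e+00 -4.85468982e-04 -1.51544127e+00] 0.009578880516454264
```

View pics/s5c.png

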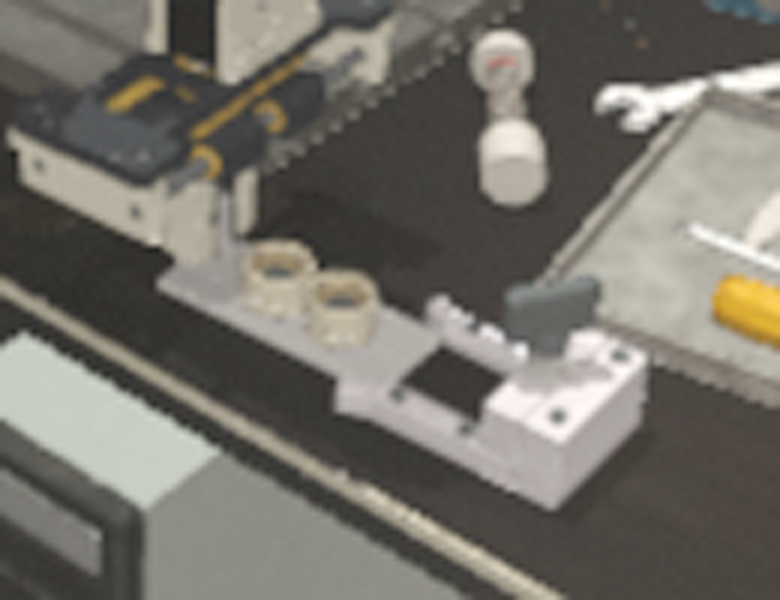

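View pics/t5c.png

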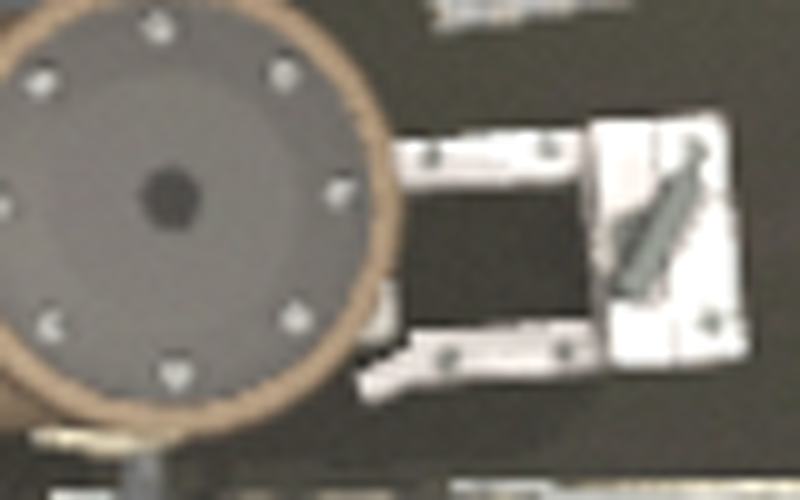

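Request:
{"fn": "move_arm", "kwargs": {"rows": [{"delta_pos":[0.02,-0.3,0],"delta_rot":[0,0,0],"hand":0.5},{"delta_pos":[0.02,-0.3,0],"delta_rot":[0,0,0],"hand":0.5},{"delta_pos":[0.02,-0.3,0],"delta_rot":[0,0,0],"hand":0.5},{"delta_pos":[0.02,-0.4,0],"delta_rot":[0,0,0],"hand":0.5},{"delta_pos":[0.02,-0.4,0],"delta_rot":[0,0,0],"hand":0.5},{"delta_pos":[0.02,-0.4,0],"delta_rot":[0,0,0],"hand":0.5},{"delta_pos":[0.02,-0.4,0],"delta_rot":[0,0,0],"hand":0.5},{"delta_pos":[0.02,-0.4,0],"delta_rot":[0,0,0],"hand":0.5},{"delta_pos":[0.02,-0.4,0],"delta_rot":[0,0,0],"hand":0.5},{"delta_pos":[0,0,0],"delta_rot":[0,0,0],"hand":0.5}]}}

```text
t: 7.55
eef_pos: [0.457, -0.2187, 0.0394]
ee_rot: [-3.141, 0.0, -1.516]
force: [-1.9, 6.2, 11.3]
width: 0.0098
```

Run:
```python
from h import *
b=snap('scene','s6');s=get_state();print(s['eef_pos'],s['force'],s['moment'],s['ee_rot'],s['width'])
cv2.imwrite('pics/s6c.png',cv2.resize(b[210:310,250:380],None,fx=6,fy=6,interpolation=cv2.INTER_CUBIC))
```

```text
[ 0.45700718 -0.21870159  0.03936865] [-2.26779891  5.34232115  9.08649889] [ 2.07333629  0.81571608 -0.16908721] [-3.14065036e+00  2.64995593e-04 -1.51607342e+00] 0.00958097242824954
```

View pics/s6c.png

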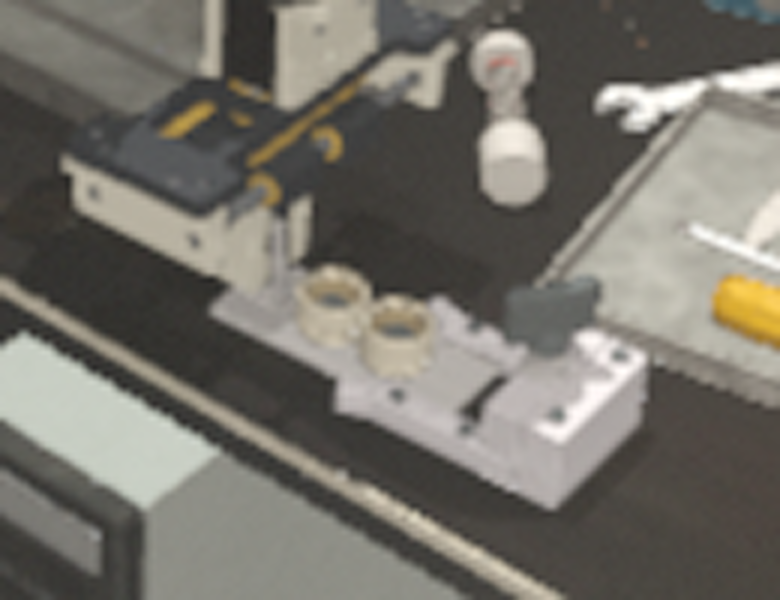

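Request:
{"fn": "move_arm", "kwargs": {"rows": [{"delta_pos":[0.0,-0.3,0.05],"delta_rot":[0,0,0],"hand":0.5},{"delta_pos":[0.02,-0.4,0],"delta_rot":[0,0,0],"hand":0.5},{"delta_pos":[0.02,-0.4,0],"delta_rot":[0,0,0],"hand":0.5},{"delta_pos":[0.02,-0.4,0],"delta_rot":[0,0,0],"hand":0.5},{"delta_pos":[0.02,-0.4,0],"delta_rot":[0,0,0],"hand":0.5},{"delta_pos":[0.02,-0.4,0],"delta_rot":[0,0,0],"hand":0.5},{"delta_pos":[0.02,-0.4,0],"delta_rot":[0,0,0],"hand":0.5},{"delta_pos":[0.02,-0.4,0],"delta_rot":[0,0,0],"hand":0.5},{"delta_pos":[0.02,-0.4,0],"delta_rot":[0,0,0],"hand":0.5},{"delta_pos":[0,0,0],"delta_rot":[0,0,0],"hand":0.5}]}}

```text
t: 8.6
eef_pos: [0.4583, -0.2543, 0.0394]
ee_rot: [-3.141, 0.0, -1.516]
force: [-1.5, 2.6, 5.6]
width: 0.0099
```

Run:
```python
from h import *
b=snap('scene','s7');s=get_state();print(s['eef_pos'],s['force'],s['moment'],s['ee_rot'],s['width'])
cv2.imwrite('pics/s7c.png',cv2.resize(b[210:310,250:380],None,fx=6,fy=6,interpolation=cv2.INTER_CUBIC))
```

```text
[ 0.45829188 -0.25430115  0.03935876] [-0.65102081  2.47343662  5.0372582 ] [ 0.91000442  0.52320983 -0.13366391] [-3.14146572e+00 -6.12930056e-06 -1.51627543e+00] 0.010187877717041367
```

View pics/s7c.png

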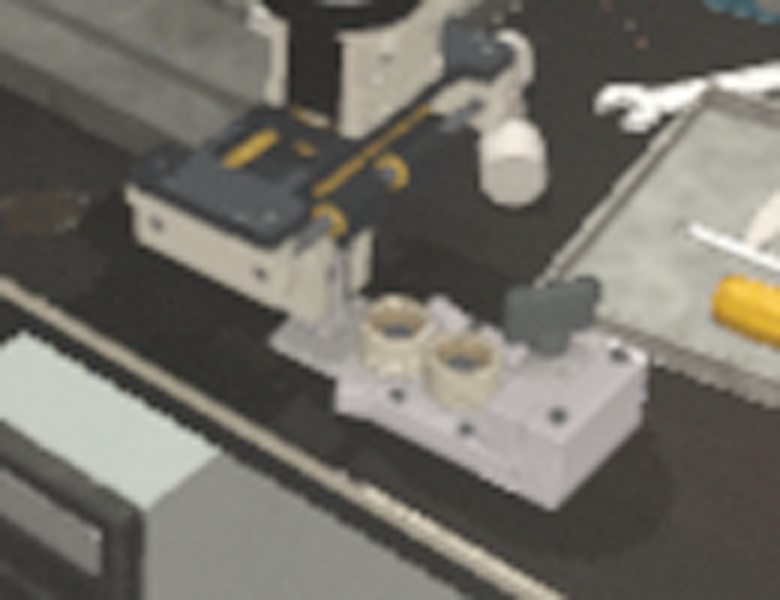

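Request:
{"fn": "move_arm", "kwargs": {"rows": [{"delta_pos":[0.01,-0.15,0],"delta_rot":[0,0,0],"hand":0.5},{"delta_pos":[0.01,-0.15,0],"delta_rot":[0,0,0],"hand":0.5},{"delta_pos":[0.01,-0.15,0],"delta_rot":[0,0,0],"hand":0.5},{"delta_pos":[0.01,-0.15,0],"delta_rot":[0,0,0],"hand":0.5},{"delta_pos":[0.01,-0.15,0],"delta_rot":[0,0,0],"hand":0.5},{"delta_pos":[0.01,-0.15,0],"delta_rot":[0,0,0],"hand":0.5},{"delta_pos":[0.0,-0.1,0],"delta_rot":[0,0,0],"hand":0.5},{"delta_pos":[0.0,-0.1,0],"delta_rot":[0,0,0],"hand":0.5},{"delta_pos":[0.0,-0.1,0],"delta_rot":[0,0,0],"hand":0.5},{"delta_pos":[0,0,0],"delta_rot":[0,0,0],"hand":0.5}]}}

```text
t: 9.65
eef_pos: [0.4588, -0.2655, 0.0394]
ee_rot: [-3.142, 0.001, -1.516]
force: [-1.5, 9.5, 7.7]
width: 0.0099
```

Request:
{"fn": "move_arm", "kwargs": {"rows": [{"delta_pos":[0.0,-0.1,0],"delta_rot":[0,0,0],"hand":0.5},{"delta_pos":[0.0,-0.1,0],"delta_rot":[0,0,0],"hand":0.5},{"delta_pos":[0.01,-0.1,0],"delta_rot":[0,0,0],"hand":0.5},{"delta_pos":[0,-0.1,0],"delta_rot":[0,0,0],"hand":0.5},{"delta_pos":[0,0,0],"delta_rot":[0,0,0],"hand":0.5},{"delta_pos":[0,0,0],"delta_rot":[0,0,0],"hand":0.5},{"delta_pos":[0.0,0,0],"delta_rot":[0,0,0],"hand":0.5},{"delta_pos":[0.0,0,0],"delta_rot":[0,0,0],"hand":0.5},{"delta_pos":[0.0,0,0],"delta_rot":[0,0,0],"hand":0.5},{"delta_pos":[0,0,0],"delta_rot":[0,0,0],"hand":0.5}]}}

```text
t: 10.65
eef_pos: [0.4588, -0.2672, 0.0391]
ee_rot: [-3.142, 0.003, -1.517]
force: [-0.3, 26.2, 11.0]
width: 0.0102
```

Run:
```python
from h import *
b=snap('scene','s8');s=get_state();print(s['eef_pos'],s['force'],s['moment'],s['ee_rot'],s['width'])
cv2.imwrite('pics/s8c.png',cv2.resize(b[210:310,250:380],None,fx=6,fy=6,interpolation=cv2.INTER_CUBIC))
```

```text
[ 0.45885021 -0.26720925  0.03908991] [ 0.23628033 25.68613218 11.00899724] [ 9.57083652  0.05807255 -0.11734605] [-3.14153136  0.0032592  -1.51670042] 0.010161148043309476
```

View pics/s8c.png

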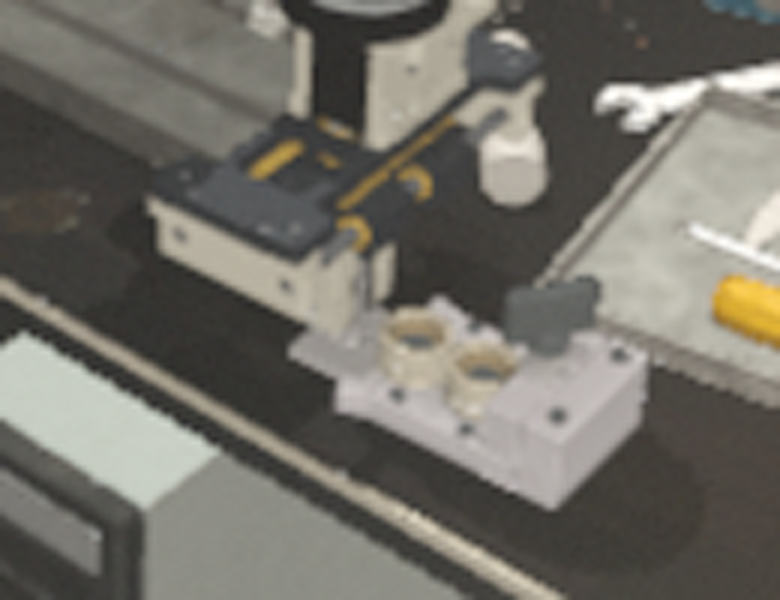

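Request:
{"fn": "move_arm", "kwargs": {"rows": [{"delta_pos":[0,0.2,0],"delta_rot":[0,0,0],"hand":0.5},{"delta_pos":[0,0,0],"delta_rot":[0,0,0],"hand":1.2},{"delta_pos":[0,0,0],"delta_rot":[0,0,0],"hand":2.2},{"delta_pos":[0,0,0],"delta_rot":[0,0,0],"hand":3},{"delta_pos":[0,0,0],"delta_rot":[0,0,0],"hand":4},{"delta_pos":[0,0,0.5],"delta_rot":[0,0,0],"hand":4},{"delta_pos":[0.0,0,1.5],"delta_rot":[0,0,0],"hand":4},{"delta_pos":[0.0,0,2.5],"delta_rot":[0,0,0],"hand":4},{"delta_pos":[0.0,0,3.5],"delta_rot":[0,0,0],"hand":4},{"delta_pos":[0,0,3.5],"delta_rot":[0,0,0],"hand":4}]}}

```text
t: 11.7
eef_pos: [0.4584, -0.2687, 0.1554]
ee_rot: [3.141, 0.0, -1.517]
force: [0.3, -0.2, -0.9]
width: 0.0399
```

Run:
```python
from h import *
b=snap('scene','s9');a=snap('top','t9');s=get_state();print(s['eef_pos'],s['force'],s['moment'],s['ee_rot'],s['width'])
cv2.imwrite('pics/s9c.png',cv2.resize(b[210:310,250:380],None,fx=6,fy=6,interpolation=cv2.INTER_CUBIC))
cv2.imwrite('pics/t9c.png',cv2.resize(a[205:255,310:390],None,fx=10,fy=10,interpolation=cv2.INTER_CUBIC))
```

```text
[ 0.46160462 -0.26965118  0.15938307] [ 0.46417589 -0.01294945 -0.11982928] [ 0.09219439 -0.10672018 -0.01049962] [-3.13348376 -0.00321835 -1.51598187] 0.03961178676178511
```

View pics/s9c.png

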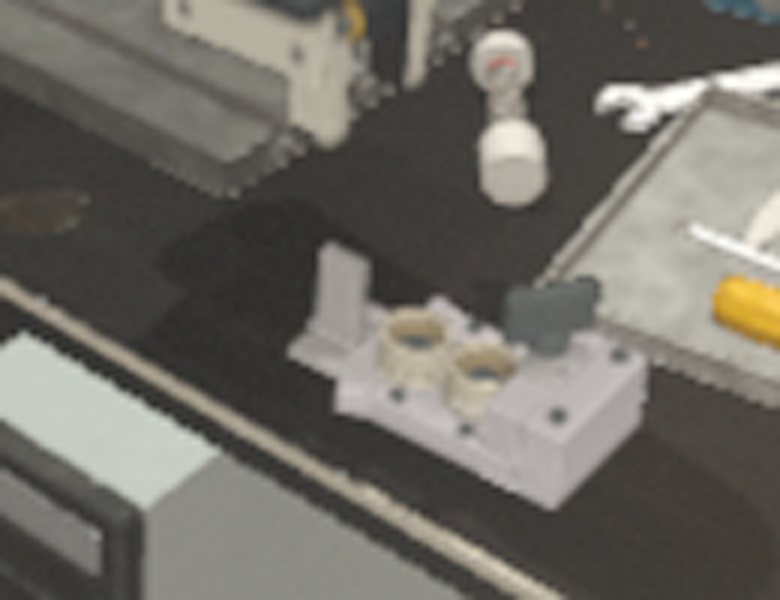

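View pics/t9c.png

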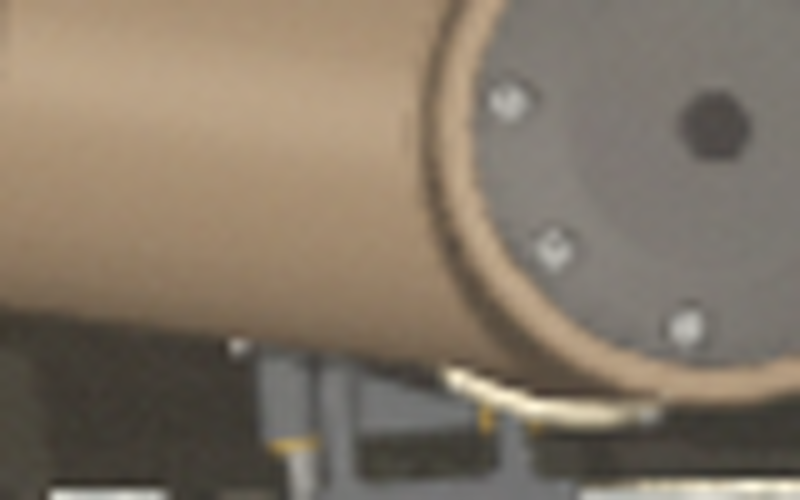

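Run:
```python
from h import *
def box(n,im,off,s,cx,cy,ang,col):
    P=[]
    for z in(.0846,.0566):
        for a,b in((22,5),(22,-5),(-22,-5),(-22,5)):
            a/=1000;b/=1000;c,d=np.cos(ang),np.sin(ang)
            P.append((w2px(n,(cx+c*a-d*b,cy+d*a+c*b,z))-off+.5)*s-.5)
    P=np.round(P).astype(int)
    cv2.polylines(im,[P[:4]],True,col,1);cv2.polylines(im,[P[4:]],True,(0,200,0),1)
t=cv2.imread('pics/raw_t0.png')[210:245,360:390];t=cv2.resize(t,None,fx=16,fy=16,interpolation=cv2.INTER_CUBIC)
s=cv2.imread('pics/raw_s9.png')[250:275,325:360];s=cv2.resize(s,None,fx=16,fy=16,interpolation=cv2.INTER_CUBIC)
o=[t.copy(),s.copy()]
for k,(cx,cy,a) in enumerate([(.464,-.3736,-28)]):
    box('top',t,np.array([360,210]),16,cx,cy,np.radians(a),(0,0,255));box('scene',s,np.array([325,250]),16,cx,cy,np.radians(a),(0,0,255))
cv2.imwrite('pics/bt.png',t);cv2.imwrite('pics/bs.png',s)
```

```text
(no output)
```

View pics/bt.png

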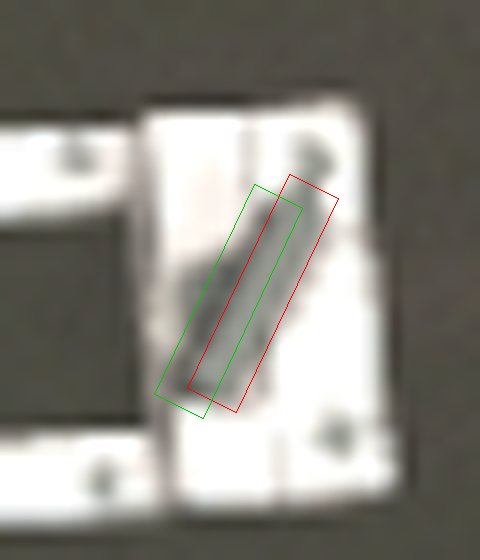

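View pics/bs.png

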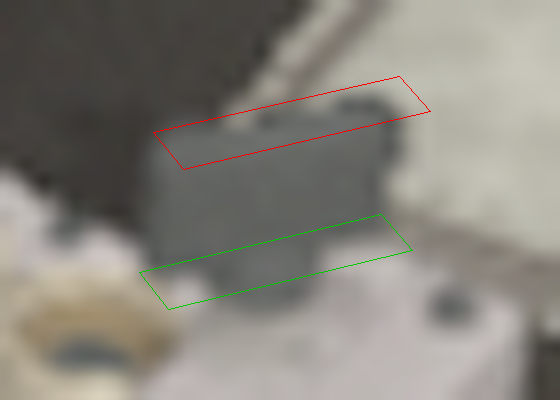

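```bash
cat > ov.py <<'E'
from h import *
def box(n,im,off,s,cx,cy,ang,col):
    P=[]
    for z in(.0846,.0566):
        for a,b in((22,5),(22,-5),(-22,-5),(-22,5)):
            a/=1000;b/=1000;c,d=np.cos(ang),np.sin(ang)
            P.append((w2px(n,(cx+c*a-d*b,cy+d*a+c*b,z))-off+.5)*s-.5)
    P=np.round(P).astype(int)
    cv2.polylines(im,[P[:4]],True,col,1);cv2.polylines(im,[P[4:]],True,(0,200,0),1)
def run(tf,sf,poses,out):
    rows=[]
    for (cx,cy,a) in poses:
        t=cv2.imread(tf)[212:240,362:387];t=cv2.resize(t,None,fx=10,fy=10,interpolation=cv2.INTER_CUBIC)
        s=cv2.imread(sf)[250:278,325:355];s=cv2.resize(s,None,fx=10,fy=10,interpolation=cv2.INTER_CUBIC)
        box('top',t,np.array([362,212]),10,cx,cy,np.radians(a),(0,0,255));box('scene',s,np.array([325,250]),10,cx,cy,np.radians(a),(0,0,255))
        rows.append(np.vstack([t,s[:,:250]]))
    cv2.imwrite(out,np.hstack(rows))
E
python3 -c "
from ov import *
run('pics/raw_t0.png','pics/raw_s9.png',[(.462,-.3736,-28),(.462,-.3725,-33),(.462,-.3725,-38)],'pics/b2.png')"
```

```text
(no output)
```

View pics/b2.png

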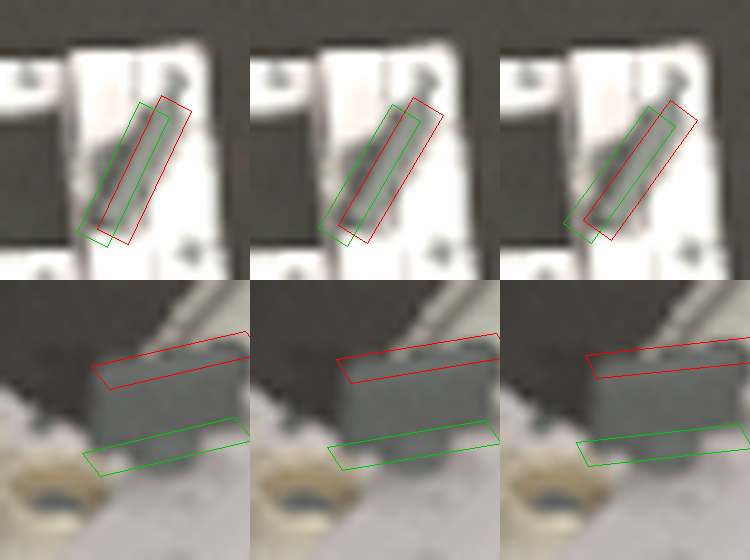

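Request:
{"fn": "move_arm", "kwargs": {"rows": [{"delta_pos":[0,-0.7,0],"delta_rot":[0,0,4],"hand":4},{"delta_pos":[0.05,-1.2,0],"delta_rot":[0,0,6],"hand":4},{"delta_pos":[0.05,-1.4,0],"delta_rot":[0,0,7],"hand":4},{"delta_pos":[0.05,-1.4,0],"delta_rot":[0,0,7],"hand":4},{"delta_pos":[0.05,-1.4,0],"delta_rot":[0,0,7],"hand":4},{"delta_pos":[0.05,-1.4,0],"delta_rot":[0,0,7],"hand":4},{"delta_pos":[0.05,-1.2,0],"delta_rot":[0,0,7],"hand":4},{"delta_pos":[0.05,-1,0],"delta_rot":[0,0,6],"hand":4},{"delta_pos":[0.05,-0.6,0],"delta_rot":[0,0,3],"hand":4},{"delta_pos":[0,0,0],"delta_rot":[0,0,0],"hand":4}]}}

```text
t: 12.8
eef_pos: [0.4626, -0.3722, 0.1538]
ee_rot: [3.141, 0.0, -0.575]
force: [0.2, 0.5, 0.1]
width: 0.04
```

Request:
{"fn": "move_arm", "kwargs": {"rows": [{"delta_pos":[0,0,0],"delta_rot":[0,0,0],"hand":4},{"delta_pos":[0,0,-1],"delta_rot":[0,0,0],"hand":4},{"delta_pos":[0,0,-1],"delta_rot":[0,0,0],"hand":4},{"delta_pos":[0,0,-1],"delta_rot":[0,0,0],"hand":4},{"delta_pos":[0,0,-0.5],"delta_rot":[0,0,0],"hand":4},{"delta_pos":[0,0,0],"delta_rot":[0,0,0],"hand":4},{"delta_pos":[0,0,0],"delta_rot":[0,0,0],"hand":4},{"delta_pos":[0,0,0],"delta_rot":[0,0,0],"hand":4},{"delta_pos":[0,0,0],"delta_rot":[0,0,0],"hand":4},{"delta_pos":[0,0,0],"delta_rot":[0,0,0],"hand":4}]}}

```text
t: 13.8
eef_pos: [0.463, -0.3716, 0.1194]
ee_rot: [-3.141, -0.001, -0.574]
force: [0.5, 0.1, -0.0]
width: 0.04
```

Run:
```python
from h import *
b=snap('scene','s10');s=get_state();print(s['eef_pos'],s['force'],s['moment'],s['ee_rot'],s['width'])
cv2.imwrite('pics/s10c.png',cv2.resize(b[210:310,280:410],None,fx=6,fy=6,interpolation=cv2.INTER_CUBIC))
```

```text
[ 0.46300077 -0.37159802  0.1193579 ] [ 0.28073857 -0.84184481  0.48786653] [ 0.04035207 -0.04393781  0.00166925] [-3.14148744e+00 -5.30695464e-04 -5.74277361e-01] 0.04016068520043109
```

View pics/s10c.png

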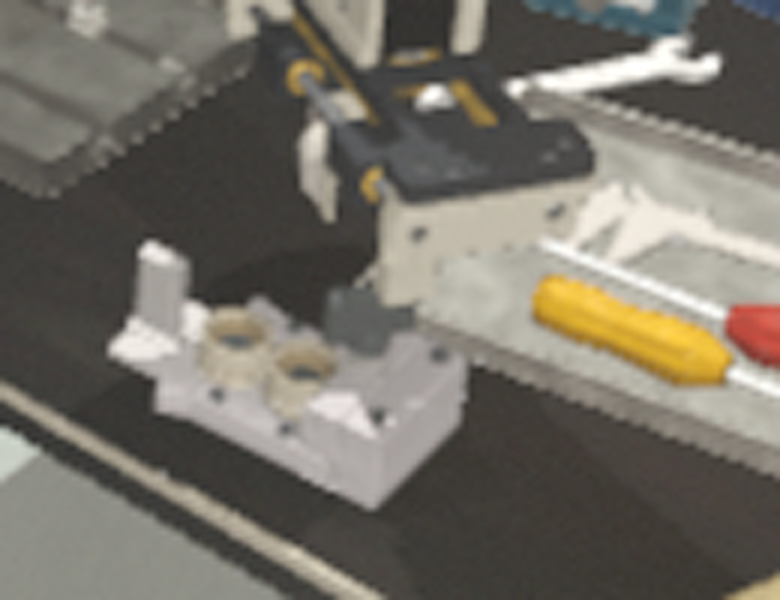

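Request:
{"fn": "move_arm", "kwargs": {"rows": [{"delta_pos":[0,0,-0.4],"delta_rot":[0,0,0],"hand":4},{"delta_pos":[0,0,-0.7],"delta_rot":[0,0,0],"hand":4},{"delta_pos":[0,0,-0.7],"delta_rot":[0,0,0],"hand":4},{"delta_pos":[0,0,-0.7],"delta_rot":[0,0,0],"hand":4},{"delta_pos":[0,0,-0.7],"delta_rot":[0,0,0],"hand":4},{"delta_pos":[0,0,-0.6],"delta_rot":[0,0,0],"hand":4},{"delta_pos":[0,0,-0.4],"delta_rot":[0,0,0],"hand":4},{"delta_pos":[0,0,0],"delta_rot":[0,0,0],"hand":4},{"delta_pos":[0,0,0],"delta_rot":[0,0,0],"hand":4},{"delta_pos":[0,0,0],"delta_rot":[0,0,0],"hand":4}]}}

```text
t: 14.85
eef_pos: [0.4631, -0.3717, 0.0774]
ee_rot: [-3.142, -0.001, -0.574]
force: [0.4, 0.1, -0.2]
width: 0.04
```

Run:
```python
from h import *
b=snap('scene','s11');s=get_state();print(s['eef_pos'],s['force'],s['moment'],s['ee_rot'],s['width'])
cv2.imwrite('pics/s11c.png',cv2.resize(b[210:310,280:410],None,fx=6,fy=6,interpolation=cv2.INTER_CUBIC))
```

```text
[ 0.46308735 -0.37165461  0.07741452] [ 0.54362881 -0.43304128  0.5494723 ] [ 0.03012962  0.01729416 -0.02795537] [-3.14149664e+00 -6.42499966e-04 -5.74254563e-01] 0.040230285963078406
```

View pics/s11c.png

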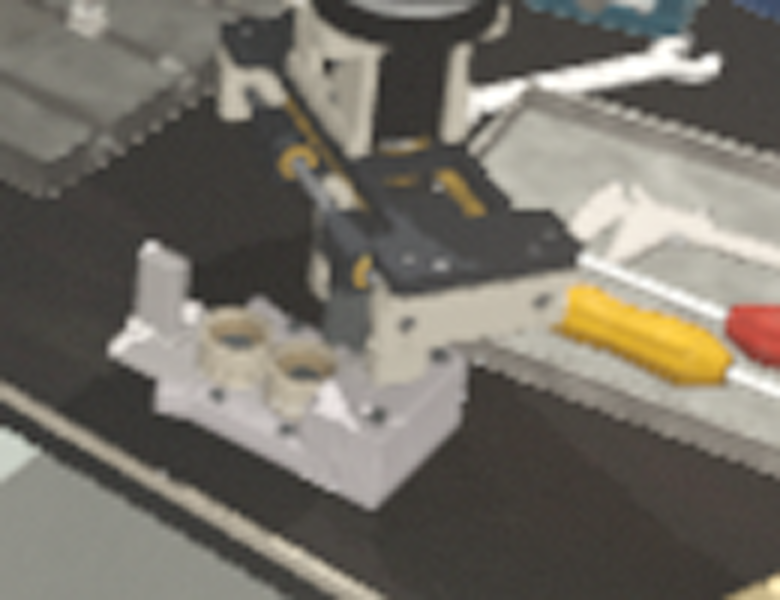

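Request:
{"fn": "move_arm", "kwargs": {"rows": [{"delta_pos":[0,0,0],"delta_rot":[0,0,0],"hand":3},{"delta_pos":[0,0,0],"delta_rot":[0,0,0],"hand":2.4},{"delta_pos":[0,0,0],"delta_rot":[0,0,0],"hand":2},{"delta_pos":[0,0,0],"delta_rot":[0,0,0],"hand":1.7},{"delta_pos":[0,0,0],"delta_rot":[0,0,0],"hand":1.4},{"delta_pos":[0,0,0],"delta_rot":[0,0,0],"hand":1.2},{"delta_pos":[0,0,0],"delta_rot":[0,0,0],"hand":1},{"delta_pos":[0,0,0],"delta_rot":[0,0,0],"hand":0.8},{"delta_pos":[0,0,0],"delta_rot":[0,0,0],"hand":0.5},{"delta_pos":[0,0,0],"delta_rot":[0,0,0],"hand":0.5}], "force": 15}}

```text
t: 15.9
eef_pos: [0.4624, -0.3723, 0.0772]
ee_rot: [3.141, 0.0, -0.574]
force: [-2.5, -4.8, 1.4]
width: 0.017
```

Run:
```python
from h import *
s=get_state();print(s['eef_pos'],s['force'],s['moment'],s['ee_rot'],s['width'])
```

```text
[ 0.46238088 -0.37226902  0.07722399] [-2.47351357 -4.80327263  1.40338887] [-1.75526104  0.93921386 -0.05763359] [ 3.14059201e+00  1.84021134e-04 -5.74288588e-01] 0.016973376522951833
```

Request:
{"fn": "move_arm", "kwargs": {"rows": [{"delta_pos":[0,0,0],"delta_rot":[0,0,0],"hand":0.5},{"delta_pos":[0,0,0],"delta_rot":[0,0,0],"hand":0.5},{"delta_pos":[-0.05,-0.08,0],"delta_rot":[0,0,0],"hand":0.5},{"delta_pos":[-0.05,-0.08,0],"delta_rot":[0,0,0],"hand":0.5},{"delta_pos":[0,0,0],"delta_rot":[0,0,0],"hand":0.5},{"delta_pos":[0,0,0],"delta_rot":[0,0,0],"hand":0.5},{"delta_pos":[0,0,0],"delta_rot":[0,0,0],"hand":0.5},{"delta_pos":[0,0,0],"delta_rot":[0,0,0],"hand":0.5},{"delta_pos":[0,0,0],"delta_rot":[0,0,0],"hand":0.5},{"delta_pos":[0,0,0],"delta_rot":[0,0,0],"hand":0.5}]}}

```text
t: 16.9
eef_pos: [0.462, -0.3731, 0.0771]
ee_rot: [-3.142, -0.0, -0.574]
force: [0.2, 0.6, 2.9]
width: 0.0169
```

Run:
```python
from h import *
b=snap('scene','s12');s=get_state();print(s['eef_pos'],s['force'],s['moment'],s['ee_rot'],s['width'])
cv2.imwrite('pics/s12c.png',cv2.resize(b[210:310,280:410],None,fx=6,fy=6,interpolation=cv2.INTER_CUBIC))
```

```text
[ 0.46201159 -0.37310008  0.07711991] [-0.28441291  1.73780544  3.4193349 ] [ 0.32723065 -0.06176671  0.02343746] [-3.14151248e+00 -1.92024927e-04 -5.74153795e-01] 0.017061621752912034
```

View pics/s12c.png

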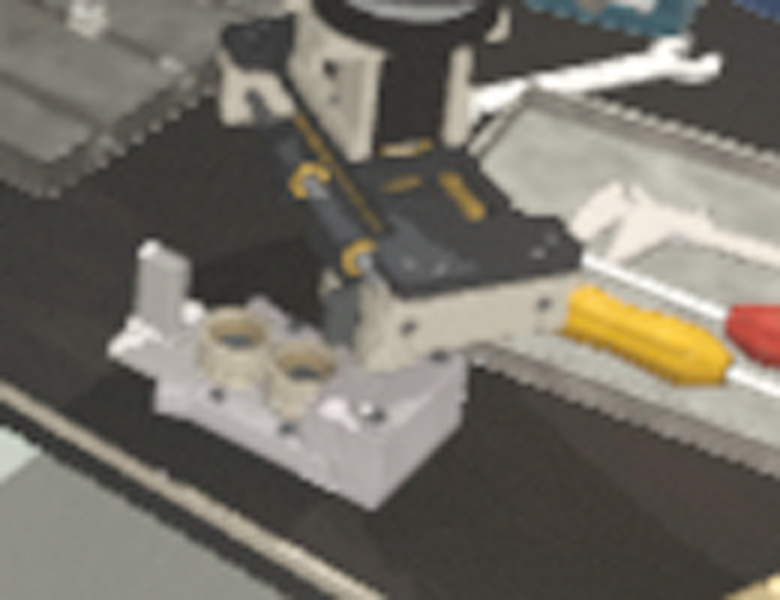

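Request:
{"fn": "move_arm", "kwargs": {"rows": [{"delta_pos":[0,0,0],"delta_rot":[0,0,0],"hand":2.2},{"delta_pos":[0,0,0],"delta_rot":[0,0,0],"hand":2.8},{"delta_pos":[0,0,0.3],"delta_rot":[0,0,0],"hand":2.8},{"delta_pos":[0,0,0.3],"delta_rot":[0,0,0],"hand":2.8},{"delta_pos":[0,0,0],"delta_rot":[0,0,0],"hand":2.2},{"delta_pos":[0,0,0],"delta_rot":[0,0,0],"hand":1.8},{"delta_pos":[0,0,0],"delta_rot":[0,0,0],"hand":1.4},{"delta_pos":[0,0,0],"delta_rot":[0,0,0],"hand":1},{"delta_pos":[0,0,0],"delta_rot":[0,0,0],"hand":0.5},{"delta_pos":[0,0,0],"delta_rot":[0,0,0],"hand":0.5}]}}

```text
t: 17.95
eef_pos: [0.4619, -0.3731, 0.0829]
ee_rot: [-3.142, 0.0, -0.574]
force: [0.3, 0.7, -0.6]
width: 0.0127
```

Run:
```python
from h import *
s=get_state();print(s['eef_pos'],s['force'],s['moment'],s['ee_rot'],s['width'])
```

```text
[ 0.46185247 -0.37306423  0.08293021] [ 0.29208867  0.70639161 -0.60695252] [ 0.18398905 -0.18142193 -0.06053963] [-3.14155163e+00  1.71726992e-04 -5.74274458e-01] 0.012671358841976078
```

Request:
{"fn": "move_arm", "kwargs": {"rows": [{"delta_pos":[0,0,0],"delta_rot":[0,0,0],"hand":0.5},{"delta_pos":[0,0,0],"delta_rot":[0,0,0],"hand":0.5},{"delta_pos":[0,0,0],"delta_rot":[0,0,-2],"hand":0.5},{"delta_pos":[0,0,0],"delta_rot":[0,0,-3],"hand":0.5},{"delta_pos":[0,0,0],"delta_rot":[0,0,-3],"hand":0.5},{"delta_pos":[0,0,0],"delta_rot":[0,0,-3],"hand":0.5},{"delta_pos":[0,0,0],"delta_rot":[0,0,-3],"hand":0.5},{"delta_pos":[0,0,0],"delta_rot":[0,0,-3],"hand":0.5},{"delta_pos":[0,0,0],"delta_rot":[0,0,-3],"hand":0.5},{"delta_pos":[0,0,0],"delta_rot":[0,0,0],"hand":0.5}]}}

```text
t: 18.95
eef_pos: [0.4619, -0.3729, 0.0828]
ee_rot: [-3.141, 0.0, -0.924]
force: [0.4, 1.0, -2.4]
width: 0.0125
```

Run:
```python
from h import *
b=snap('scene','s13');s=get_state();print(s['eef_pos'],s['force'],s['moment'],s['ee_rot'],s['width'])
cv2.imwrite('pics/s13c.png',cv2.resize(b[210:310,280:410],None,fx=6,fy=6,interpolation=cv2.INTER_CUBIC))
```

```text
[ 0.46194099 -0.37296372  0.08286427] [ 1.70191277  0.67279362 -3.50065707] [ 0.54385641 -0.47663437  0.04871518] [-3.14146750e+00  2.01427334e-04 -9.22191689e-01] 0.01215494065355627
```

View pics/s13c.png

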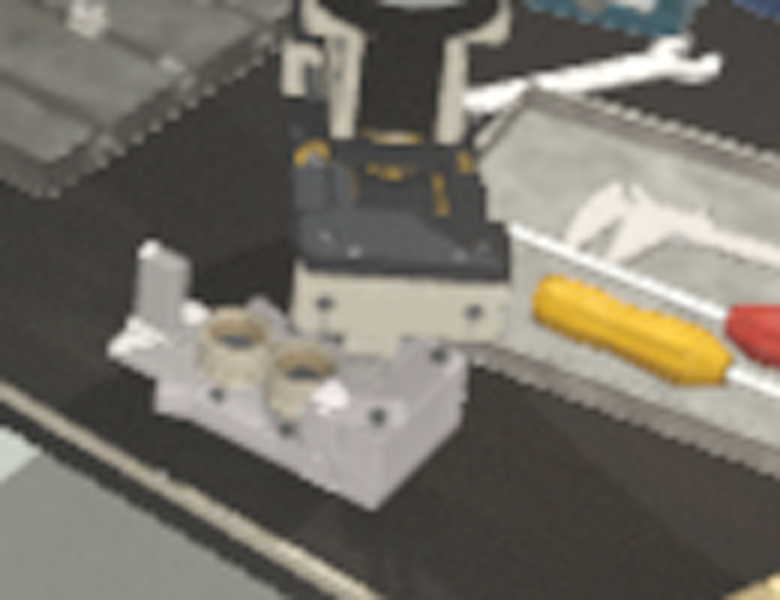

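Request:
{"fn": "move_arm", "kwargs": {"rows": [{"delta_pos":[0,0,-0.01],"delta_rot":[0,0,-2],"hand":0.5},{"delta_pos":[0,0,-0.01],"delta_rot":[0,0,-3],"hand":0.5},{"delta_pos":[0,0,-0.01],"delta_rot":[0,0,-3],"hand":0.5},{"delta_pos":[0,0,0],"delta_rot":[0,0,-3],"hand":0.5},{"delta_pos":[0,0,-0.01],"delta_rot":[0,0,-3],"hand":0.5},{"delta_pos":[0,0,0],"delta_rot":[0,0,-3],"hand":0.5},{"delta_pos":[0,0,-0.01],"delta_rot":[0,0,-3],"hand":0.5},{"delta_pos":[0,0,0],"delta_rot":[0,0,-3],"hand":0.5},{"delta_pos":[0,0,0],"delta_rot":[0,0,-3],"hand":0.5},{"delta_pos":[0,0,0],"delta_rot":[0,0,0],"hand":0.5}]}}

```text
t: 20.0
eef_pos: [0.4622, -0.373, 0.0826]
ee_rot: [-3.141, 0.0, -1.376]
force: [2.2, 2.4, -2.3]
width: 0.0117
```

Run:
```python
from h import *
s=get_state();print(s['eef_pos'],s['force'],s['moment'],s['ee_rot'],s['width'])
```

```text
[ 0.46218096 -0.37296088  0.08255559] [ 2.16730692  2.44265887 -2.33423698] [ 0.89649846 -0.7867367   0.04489956] [-3.14111480e+00  2.20669928e-06 -1.37636757e+00] 0.011658323761703497
```

Request:
{"fn": "move_arm", "kwargs": {"rows": [{"delta_pos":[0,0,0],"delta_rot":[0,0,-2],"hand":0.5},{"delta_pos":[0,0,0],"delta_rot":[0,0,-2],"hand":0.5},{"delta_pos":[0,0,0],"delta_rot":[0,0,-2],"hand":0.5},{"delta_pos":[0,0,0],"delta_rot":[0,0,-1],"hand":0.5},{"delta_pos":[0,0,0],"delta_rot":[0,0,-1],"hand":0.5},{"delta_pos":[0,0,0],"delta_rot":[0,0,-1],"hand":0.5},{"delta_pos":[0,0,0],"delta_rot":[0,0,0],"hand":0.5},{"delta_pos":[0,0,0],"delta_rot":[0,0,0],"hand":0.5},{"delta_pos":[0,0,0],"delta_rot":[0,0,0],"hand":0.5},{"delta_pos":[0,0,0],"delta_rot":[0,0,0],"hand":0.5}]}}

```text
t: 21.0
eef_pos: [0.4623, -0.3735, 0.0832]
ee_rot: [-3.141, -0.001, -1.534]
force: [2.2, 1.6, 1.2]
width: 0.01
```

Run:
```python
from h import *
s=get_state();print(s['eef_pos'],s['force'],s['moment'],s['ee_rot'],s['width'])
```

```text
[ 0.46231469 -0.37351471  0.08318586] [2.1599586  1.61542705 1.23565727] [ 0.88170472 -1.22014834  0.04112843] [-3.14069471e+00 -8.19724882e-04 -1.53357753e+00] 0.010043587871585768
```

Request:
{"fn": "move_arm", "kwargs": {"rows": [{"delta_pos":[0,0,0],"delta_rot":[0,0,-1],"hand":0.5},{"delta_pos":[0,0,0],"delta_rot":[0,0,-1],"hand":0.5},{"delta_pos":[0,0,0],"delta_rot":[0,0,-1],"hand":0.5},{"delta_pos":[0,0,0],"delta_rot":[0,0,-1],"hand":0.5},{"delta_pos":[0,0,0],"delta_rot":[0,0,0],"hand":0.5},{"delta_pos":[0,0,0],"delta_rot":[0,0,0],"hand":0.5},{"delta_pos":[0,0,0],"delta_rot":[0,0,0],"hand":0.5},{"delta_pos":[0,0,0],"delta_rot":[0,0,0],"hand":0.5},{"delta_pos":[0,0,0],"delta_rot":[0,0,0],"hand":0.5},{"delta_pos":[0,0,0],"delta_rot":[0,0,0],"hand":0.5}]}}

```text
t: 22.0
eef_pos: [0.4623, -0.3734, 0.0831]
ee_rot: [-3.141, -0.001, -1.604]
force: [2.5, 1.2, 6.4]
width: 0.0104
```

Run:
```python
from h import *
b=snap('scene','s14');s=get_state();print(s['eef_pos'],s['force'],s['moment'],s['ee_rot'],s['width'])
cv2.imwrite('pics/s14c.png',cv2.resize(b[210:310,280:410],None,fx=6,fy=6,interpolation=cv2.INTER_CUBIC))
```

```text
[ 0.46227169 -0.37342259  0.08308872] [2.60781187 2.08065004 6.07548464] [ 0.9628034  -1.08144046  0.47817554] [-3.14080467e+00 -6.87786450e-04 -1.60413763e+00] 0.01038919420346339
```

View pics/s14c.png

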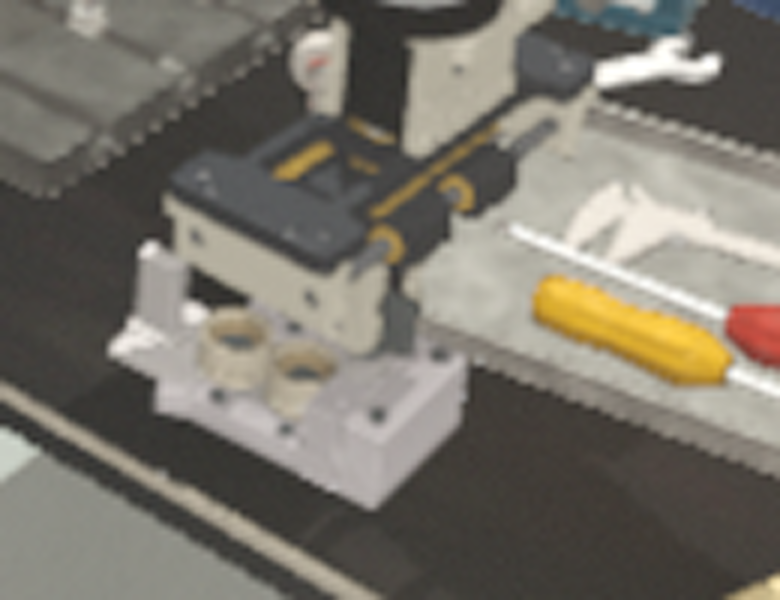

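Request:
{"fn": "move_arm", "kwargs": {"rows": [{"delta_pos":[0,0,0.01],"delta_rot":[0,0,2],"hand":0.5},{"delta_pos":[0,0,0.01],"delta_rot":[0,0,3],"hand":0.5},{"delta_pos":[0,0,0],"delta_rot":[0,0,4],"hand":0.5},{"delta_pos":[0,0,0.01],"delta_rot":[0,0,4],"hand":0.5},{"delta_pos":[0,0,0],"delta_rot":[0,0,4],"hand":0.5},{"delta_pos":[0,0,0.01],"delta_rot":[0,0,4],"hand":0.5},{"delta_pos":[0,0,0],"delta_rot":[0,0,4],"hand":0.5},{"delta_pos":[0,0,0.01],"delta_rot":[0,0,4],"hand":0.5},{"delta_pos":[0,0,0],"delta_rot":[0,0,4],"hand":0.5},{"delta_pos":[0,0,0.01],"delta_rot":[0,0,4],"hand":0.5}]}}

```text
t: 23.05
eef_pos: [0.4623, -0.3735, 0.0835]
ee_rot: [-3.141, -0.001, -0.957]
force: [3.0, 0.9, 3.2]
width: 0.0098
```

Request:
{"fn": "move_arm", "kwargs": {"rows": [{"delta_pos":[0,0,0.01],"delta_rot":[0,0,4],"hand":0.5},{"delta_pos":[0,0,0.01],"delta_rot":[0,0,4],"hand":0.5},{"delta_pos":[0,0,0],"delta_rot":[0,0,4],"hand":0.5},{"delta_pos":[0,0,0.01],"delta_rot":[0,0,4],"hand":0.5},{"delta_pos":[0,0,0],"delta_rot":[0,0,4],"hand":0.5},{"delta_pos":[0,0,0.01],"delta_rot":[0,0,4],"hand":0.5},{"delta_pos":[0,0,0],"delta_rot":[0,0,4],"hand":0.5},{"delta_pos":[0,0,0.01],"delta_rot":[0,0,4],"hand":0.5},{"delta_pos":[0,0,0],"delta_rot":[0,0,4],"hand":0.5},{"delta_pos":[0,0,0],"delta_rot":[0,0,2],"hand":0.5}]}}

```text
t: 24.05
eef_pos: [0.4622, -0.3736, 0.084]
ee_rot: [3.141, -0.001, -0.294]
force: [2.6, 0.9, 2.9]
width: 0.0094
```

Run:
```python
from h import *
b=snap('scene','s15');s=get_state();print(s['eef_pos'],s['force'],s['moment'],s['ee_rot'],np.degrees(s['ee_rot'][2]),s['width'])
cv2.imwrite('pics/s15c.png',cv2.resize(b[210:310,280:410],None,fx=6,fy=6,interpolation=cv2.INTER_CUBIC))
```

```text
[ 0.46212169 -0.37354002  0.08390946] [ 3.32881934 -0.05047109  4.79190877] [ 0.18668323 -1.13713844 -0.02239412] [ 3.14131033e+00 -8.49729449e-04 -2.92639516e-01] -16.767009202571312 0.009721927387180574
```

View pics/s15c.png

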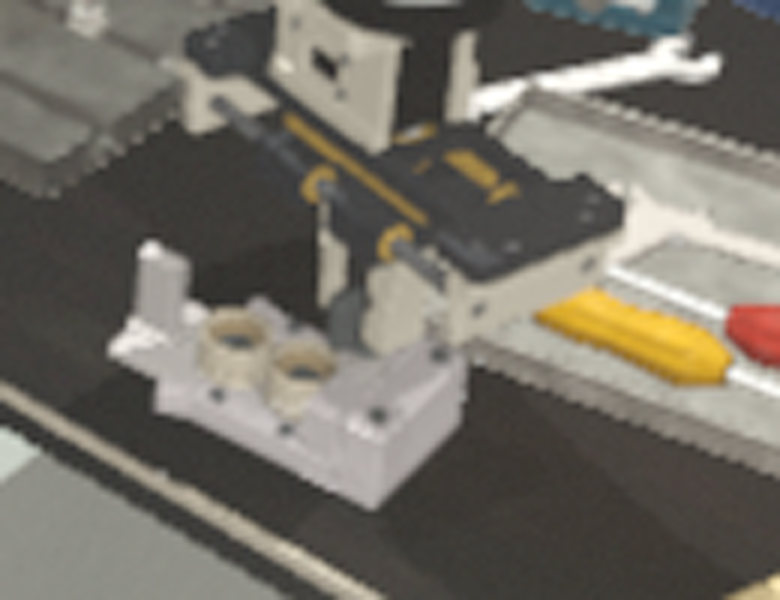

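Request:
{"fn": "move_arm", "kwargs": {"rows": [{"delta_pos":[0,0,0.01],"delta_rot":[0,0,4],"hand":0.5},{"delta_pos":[0,0,0],"delta_rot":[0,0,4],"hand":0.5},{"delta_pos":[0,0,0.01],"delta_rot":[0,0,4],"hand":0.5},{"delta_pos":[0,0,0],"delta_rot":[0,0,3],"hand":0.5},{"delta_pos":[0,0,0],"delta_rot":[0,0,2],"hand":0.5},{"delta_pos":[0,0,0],"delta_rot":[0,0,1.5],"hand":0.5},{"delta_pos":[0,0,0],"delta_rot":[0,0,1],"hand":0.5},{"delta_pos":[0,0,0],"delta_rot":[0,0,0],"hand":0.5},{"delta_pos":[0,0,0],"delta_rot":[0,0,0],"hand":0.5},{"delta_pos":[0,0,0],"delta_rot":[0,0,0],"hand":0.5}]}}

```text
t: 25.1
eef_pos: [0.4621, -0.3735, 0.0841]
ee_rot: [3.141, -0.0, 0.045]
force: [3.1, -1.7, 5.6]
width: 0.0097
```

Run:
```python
from h import *
b=snap('scene','s16');a=snap('top','t16');s=get_state();print(s['eef_pos'],s['force'],s['moment'],s['qd'],np.degrees(s['ee_rot'][2]),s['width'])
cv2.imwrite('pics/s16c.png',cv2.resize(b[210:310,280:410],None,fx=6,fy=6,interpolation=cv2.INTER_CUBIC))
cv2.imwrite('pics/t16.png',a)
```

```text
[ 0.46213232 -0.37346835  0.08414513] [ 2.51491726 -2.5388114   5.17014198] [-0.78481001 -1.14923607 -0.06114444] [-1.15801078e-03  1.48085846e-03 -1.02079661e-03  1.12922640e-03
  1.68242742e-05 -1.46279300e-04] 2.575979225921067 0.009925125846806134
```

View pics/s16c.png

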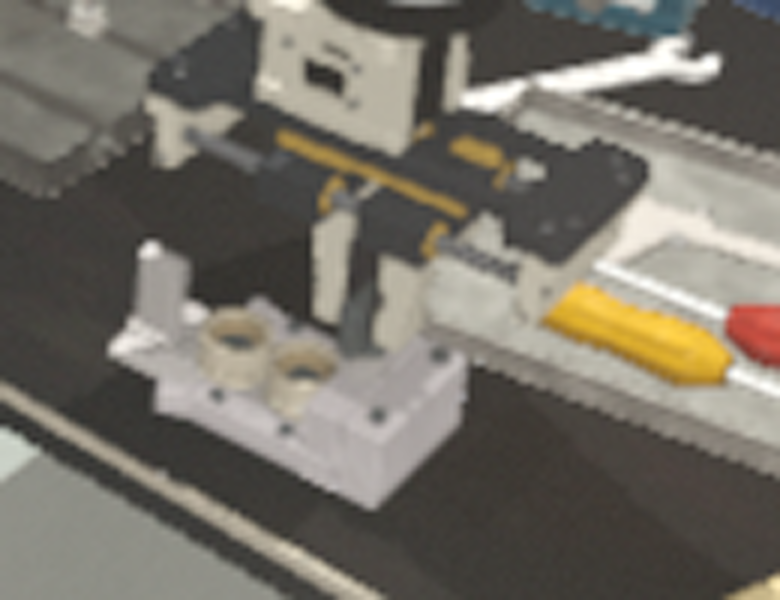

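View pics/t16.png

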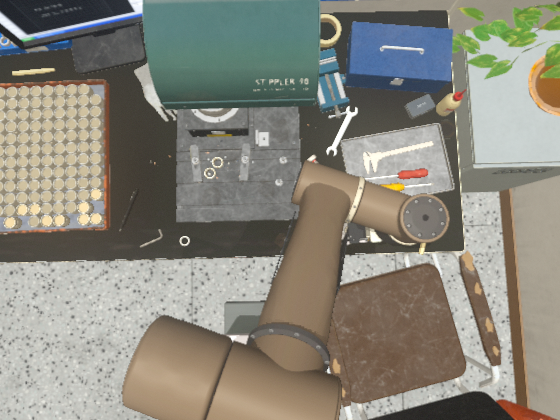

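```bash
python3 -c "
from station import *
print(job_done())"
```

```text
the job is handed in; nothing more can be done
None
```

The pallet is home in the nest, and the wing screw was seated and backed off a quarter turn. I handed in at about 25 s with the wing still gripped; `job_done` gives no verdict.

- **Pallet:** I gripped it by the fin and slid it in nose first until it met about 26 N at the end stop. The tool stood within about 2 mm of the home position I had worked out. The last scene picture shows both bushes on their pegs and the pallet still in place.
- **First grip on the wing:** The fingers closed to 17 mm instead of the blade's 10 mm, most likely on the hub. I opened, raised 6 mm and gripped again. That grip read 12.7 mm at first and settled to 10.0 mm while turning.
- **Seating:** I turned the wing clockwise until the torque rose from about 0.05 to 0.48 N m, and held it there. That torque rise is my evidence that it seated, because I could not read the joint value directly.
- **Backing off:** The tool finished at a yaw of +2.6°. With the seat estimated at −87° to −88°, that is about 90° back from the seat.
- **Last checks:**
  - Grip: 9.9 mm across the wing, commanded at 15 N, with the arm still.
  - Bystanders: in the final views I looked at, the ring and hex key were where they started. The arm hid much of the drift from the top camera, and the plug gauge was out of sight, so I could not check those two at the end.

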